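Turn the drying egg tray cups-up against the rail

ROBOT

A 7-joint arm with a two-finger parallel gripper is mounted at the origin on the work surface. World frame = base frame: x ahead of the robot, y to its left, z up, the work surface at z = 0. Lengths are in m, angles in rad, forces in N, time in s.
With the tool pointing down it reaches from about 0.4 to 0.9 m from the base axis. Payload 5.5 kg.
Tool frame: the origin (TCP) lies midway between the tips of the shut fingers; the grasp point (between the pads) lies 19 mm behind it (manip.grip_depth is the distance from the TCP to the grasp point, in m); z points along the fingers, y is the line along which they close (so a half turn about z gives the same grasp; the last joint's range is limited). The gripper opens to 92 mm and grips with 3 to 60 N. Pads are 19 mm wide; open, the fingers measure 130 mm over their backs; the gripper's body (75 mm by 190 mm) begins 47 mm behind the grasp point.
Start: joints at [-1.086, 0.501, -0.427, 1.55, 0.221, 1.138, -0.21], TCP at [0.143, 0.634, 0.227] pointing down, gripper open.
Joint ranges: [-2.88, 2.88], [-0.31, 2.03], [-1.54, 1.56], [0.2, 2.42], [-1.41, 4.55], [0.19, 2.02], [-2.57, 2.57]. Speed limits (rad/s): [2.57, 2.57, 3.14, 3.14, 3.14, 3.14, 3.14].

INTERFACE

Orientations are given as a unit quaternion [x, y, z, w].
In Python, from bench import manip, effector, viewer gives the robot as it stands. Calls block until the motion is done:
- manip.move_pose(position, orientation): joint-space move of the TCP to a pose.
- manip.servo_line(position, ori=None, vel=0.15): straight line of the TCP; ori=None keeps the orientation; vel is the mean speed in m/s.
- manip.movej(angles): joint-space move.
- effector.open_jaws() and effector.close(f_grip=None): open the fingers fully, or close them until they stop; f_grip is the grip in N (None keeps the last).
- manip.sleep(seconds).
- manip.solve_ik(position, orientation): joint angles nearest the present ones, or None.
- viewer.get_image(name): name is "scene" or "top" or "wrist"; returns the picture (420x560x3 uint8, red, green, blue); there is no depth.
- viewer.get_calibration(name): a dict with "vfov" (degrees; the focal length in pixels is half the picture's height over the tangent of half this angle, whatever the lens; pixels are square), "cx", "cy" (the principal point, pixels), "dist_coeffs" ([k1, k2, p1, p2, k3] as OpenCV has them; the pictures are not rectified), "eye" and "attitude" of the camera in the world. Camera axes: x right, y down, z forward; pixel columns grow to the right and rows downward; lengths in m; the calibration is good to about 2 mm. A picture is of the moment at which its call begins: read the wrist's pose just before it. get_calibration takes no time and is no camera call; for the wrist camera it gives the pose at the moment of the call.
A pose or a line that the arm cannot do raises manip.PlanningError and nothing moves.
- manip.hand_in(): hands the job in; it is judged then, once.
Readings, each from a call of its own:
- manip.current_clock(): time.
- manip.current_q(): joint angles.
- manip.current_joint_velocities(): joint speeds.
- manip.current_tau(): joint torques, N m.
- manip.current_tool_pos(): TCP position.
- manip.current_tcp_rot(): TCP orientation.
- manip.current_force(): force on the tool from outside, world axes, zero at the start.
- manip.current_wrist_torque(): the same for the moment, N m.
- manip.current_finger_gap(): finger opening in m.
- manip.current_gripper_force(): force on a finger pad.
Only numpy, scipy, OpenCV 4.12 (cv2) and the standard library are available. Lean on these libraries where they do the work, as an engineer would, in place of code of your own. Each camera call takes 0.05 s, during which the arm holds its last target. There are 200 camera calls.

TASK

The wide egg tray of the incubator was left to dry cups-down, leaning over the low rail next to the narrow grille. Push its foot towards the rail until the tray stands upright against it, then tip it back over, away from the rail, so that it lies flat on the table just in front of the rail, square to it, with its cups facing up. Leave the grille and the bottle as they are.

Things in the scene. Friction and masses are not known exactly. Their poses are not given: they have to be found in the camera images.
- tray: White plastic slab 150 (own x) x 105 (y) x 14 mm, 0.13-0.23 kg, six 43 mm cups in one face, the other (back) plain. Origin: centre of the back; z points from back to cup face. At the start it leans at 32 deg, cups down: its low end (+x end, the foot) is loose on the table 106 mm before the rail's centre line, its high end reaches 30 mm past the rail's round top. Upright against the rail it stands by itself; less steep it may slip back.
- grille: White plastic vent grille, 150 x 60 x 14 mm, two long side bars and eight cross bars with open slots; leans on the rail in the same way, left or right of the tray, centres 170 to 230 mm apart. Origin: middle of its upper face. A bystander.
- rail: Fixed aluminium rail (the fence): 360 mm long, 65 mm tall, 16 mm thick, round-topped, a 3 mm high flange to 33 mm on its far side. Origin: on the table under its middle. y along the rail, z up, x across it, away from the side where tray and grille have their feet (they are at negative x). The table behind it is free.
- bottle: Clear plastic drinking bottle with an orange cap, standing upright, 66 mm in diameter, 190 mm tall, to the left (+y) of the rail. Origin: centre of its underside. A bystander: leave it standing.

How it is judged:
By the outcome, as a careful person would: the job done as asked, in the order asked, and still so for the second after the job is handed in, with the robot touching nothing.
It also fails if it takes over 50 s, if anything falls off the work surface, if the arm or the gripper's body presses on something with over 40 N, if the wrist force passes 120 N, or if a joint passes its speed limit or range.

## Working session

There is one attempt and no reset: what is moved stays moved. The work goes in short steps, each a Python script; the robot and the scene stay as the last script left them, time stands still between calls to the robot, and variables do not carry over. Pictures are saved under pics/ and viewed, at most 10 in all, crops included, and the job is handed in when it is done.

```bash
ls; mkdir -p pics; python3 - <<'E'
from bench import manip, effector, viewer
import cv2
for n in ["scene","top"]:
    im=viewer.get_image(n); cv2.imwrite(f"pics/{n}0.png",im[:,:,::-1])
    print(n,viewer.get_calibration(n))
print(manip.current_tcp_rot(), manip.current_clock())
E
```

```text
pics
scene {'vfov': 43.83337967228642, 'cx': 279.2066497600651, 'cy': 208.05253694569495, 'dist_coeffs': array([-0.10202929,  0.        ,  0.        ,  0.        ,  0.        ]), 'eye': array([1.00318658, 0.26970108, 0.82013227]), 'attitude': array([ 0.57595184,  0.77368403, -0.21202098, -0.15728828])}
top {'vfov': 43.381502993796055, 'cx': 275.94587805346873, 'cy': 216.22884214699775, 'dist_coeffs': array([-0.17796011,  0.        ,  0.        ,  0.        ,  0.        ]), 'eye': array([0.42376567, 0.11329576, 1.03354217]), 'attitude': array([-0.70142294,  0.70964598, -0.04920309,  0.04458131])}
[ 1.10606512e-01  9.93863911e-01 -8.40800028e-04 -1.35166331e-04] 0.1
```

View pics/scene0.png

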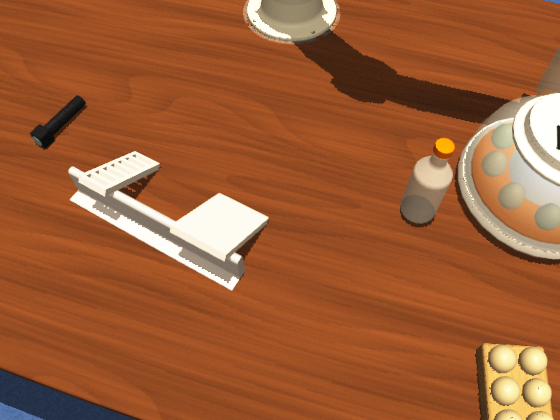

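View pics/top0.png

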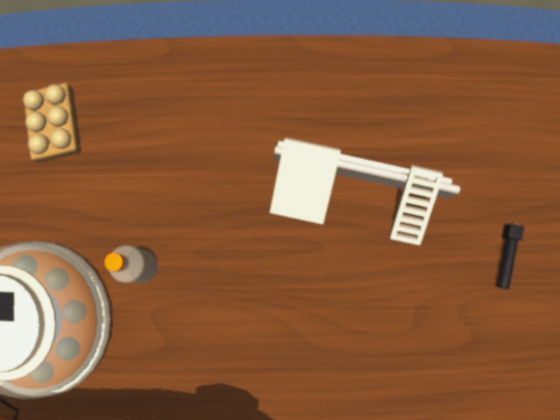

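The tray is on the left half of the rail: in the top view its corners are near (285,140), (340,151), (323,223) and (271,213). The rail runs from (276,148) to (458,188), the grille is on its right, and the bottle cap is at (114,262). Next I'll measure by casting rays.

```bash
cat > h.py <<'E'
from bench import manip, effector, viewer
import numpy as np, cv2
from scipy.spatial.transform import Rotation as R
def ray(n,px,cal=None):
    c=cal or viewer.get_calibration(n); f=210/np.tan(np.radians(c["vfov"])/2)
    K=np.array([[f,0,c["cx"]],[0,f,c["cy"]],[0,0,1]])
    u=cv2.undistortPoints(np.array([[px]],float),K,c["dist_coeffs"])[0,0]
    return c["eye"],R.from_quat(c["attitude"]).apply([u[0],u[1],1])
def onz(n,px,z,cal=None):
    e,d=ray(n,px,cal); return e+d*(z-e[2])/d[2]
def quad(im,box,thr=200):
    x0,y0,x1,y1=box; m=np.zeros(im.shape[:2],np.uint8)
    m[y0:y1,x0:x1]=(im[y0:y1,x0:x1].min(2)>thr)*255
    m=cv2.morphologyEx(m,cv2.MORPH_OPEN,np.ones((15,15)))
    c=max(cv2.findContours(m,0,2)[0],key=cv2.contourArea)
    return m,c
E
python3 - <<'E'
from h import *
im=viewer.get_image("top")
m,c=quad(im,(255,130,360,235)); a=cv2.approxPolyDP(c,5,True)[:,0]; print(a.tolist(),cv2.minAreaRect(c))
P=[onz("top",p,z) for p,z in (((285,140),.091),((340,151),.091),((323,223),.0119),((271,213),.0119))]
for p in P: print(p.round(4))
print("sizes",np.linalg.norm(P[0]-P[1]),np.linalg.norm(P[2]-P[3]),np.linalg.norm(P[0]-P[3]),np.linalg.norm(P[1]-P[2]))
for n,px in (("scene",(268,218)),("scene",(219,194))): print(n,onz(n,px,.0119).round(4))
for n,px in (("scene",(171,232)),("scene",(224,257))): print(n,onz(n,px,.091).round(4))
# rail: far ends, top z=.065
for px in ((276,149),(459,188)): print("rail",onz("top",px,.06).round(4))
for px in ((71,170),(241,262)): print("railS",onz("scene",px,.062).round(4))
for px in ((71,200),(235,287)): print("flangeS",onz("scene",px,.003).round(4))
print("bottle cap",onz("top",(114,262),.19), "grille foot",onz("top",(392,240),.012),onz("top",(419,243),.012))
big=cv2.resize(im[120:260,250:470],None,fx=3.5,fy=3.5,interpolation=cv2.INTER_CUBIC); cv2.imwrite("pics/topc.png",big[:,:,::-1])
E
```

```text
[[282, 142], [274, 212], [322, 219], [336, 151]] ((303.2175598144531, 180.96685791015625), (57.579925537109375, 73.3912353515625), 11.888657569885254)
[0.6912 0.088  0.091 ]
[ 0.6695 -0.0131  0.091 ]
[0.5458 0.0141 0.0119]
[0.5666 0.1154 0.0119]
sizes 0.10338950907407761 0.10343156089311074 0.15008961532362097 0.1493643005475539
scene [0.5707 0.1185 0.0119]
scene [0.5482 0.0175 0.0119]
scene [ 0.6816 -0.0067  0.091 ]
scene [0.6984 0.0889 0.091 ]
rail [0.6824 0.1045 0.06  ]
rail [ 0.6045 -0.2464  0.06  ]
railS [ 0.6048 -0.241   0.062 ]
railS [0.6867 0.1107 0.062 ]
flangeS [ 0.635  -0.2475  0.003 ]
flangeS [0.7086 0.1034 0.003 ]
bottle cap [0.46447829 0.37045265 0.19      ] grille foot [ 0.51053281 -0.12119341  0.012     ] [ 0.50375776 -0.17527833  0.012     ]
```

View pics/topc.png

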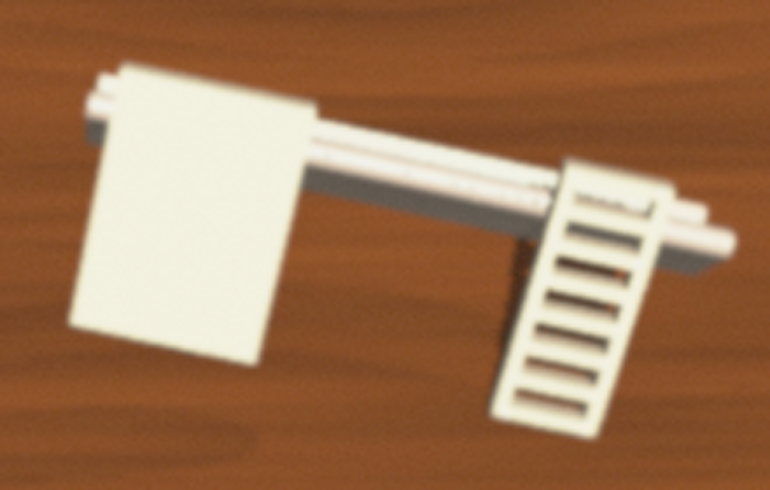

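```bash
cat >> h.py <<'E'
PSI=-np.radians(12.6); O=np.array([.6446,-.0685,0]); RZ=R.from_euler('z',PSI); YT=.112
def W(x,y,z): return O+RZ.apply([x,y,z])
def ori(a,s=1,grip=False):
    """tool points down, tilted a deg towards +x rail; y along rail (push) or across it (grip)"""
    z=np.array([np.sin(np.radians(a)),0,-np.cos(np.radians(a))])
    y=s*np.array([np.cos(np.radians(a)),0,np.sin(np.radians(a))]) if grip else np.array([0,s,0.])
    return (RZ*R.from_matrix(np.c_[np.cross(y,z),y,z])).as_quat()
def loc(): return RZ.inv().apply(manip.current_tool_pos()-O)
def F(): return RZ.inv().apply(manip.current_force())
E
python3 - <<'E'
from h import *
print(manip.current_tool_pos())
q0=manip.current_q()
for s in (1,-1):
  for a,x,z in ((15,-.16,.15),(15,-.135,.005),(30,-.08,.007),(45,-.028,.0095)):
    print('push',s,a,np.round(manip.solve_ik(W(x,YT,z),ori(a,s)),2) if manip.solve_ik(W(x,YT,z),ori(a,s)) is not None else None)
  for phi in (0,25,50,58):
    p=np.radians(phi); g=.121
    x=-.022-g*np.sin(p)+.007*np.cos(p); z=g*np.cos(p)+.007*np.sin(p)
    q=manip.solve_ik(W(x,YT,z),ori(phi,s,True)); print('grip',s,phi,None if q is None else np.round(q,2))
E
```

```text
[0.1429264  0.63353152 0.22590443]
push 1 15 [-0.25  0.21 -0.04  2.17  0.26  0.55  0.85]
push 1 15 [-0.24  0.53 -0.03  2.18  0.59  0.24  0.53]
push 1 30 [-0.17  0.58 -0.14  2.24  2.01  0.35 -0.88]
push 1 45 [-0.2   0.71 -0.14  2.27  2.44  0.7  -1.32]
grip 1 0 [-0.24  0.59  0.19  1.64 -0.13  0.93 -0.23]
grip 1 25 [-0.35  0.36  0.11  2.14  0.56  0.29 -0.98]
grip 1 50 None
grip 1 58 None
push -1 15 [-0.47  0.21  0.2   2.17  0.16  0.54 -2.2 ]
push -1 15 [-0.36  0.53  0.12  2.18  0.31  0.21 -2.35]
push -1 30 [-0.49  0.59  0.23  2.25  2.38  0.2   1.81]
push -1 45 [-0.14  0.72 -0.21  2.27  2.42  0.73  1.87]
grip -1 0 [ 0.66  1.03 -1.31  1.6   1.02  1.33  2.12]
grip -1 25 [-0.04  0.37 -0.24  2.13  0.86  0.37  1.9 ]
grip -1 50 None
grip -1 58 None
```

```bash
python3 - <<'E'
from h import *
for s in (1,-1):
 for a in (-5,0,10,35,40,45,50,55,60,65,70,75):
  r=[]
  for x in (-.17,-.145,-.12,-.09,-.06,-.03):
    z=.0095*np.sin(np.radians(abs(a)))+.002
    q=manip.solve_ik(W(x,YT,z),ori(a,s)); r.append('--' if q is None else np.round(q[[3,4,5,6]],1).tolist())
  print('push',s,a,r)
for s in (1,-1):
  for phi in (0,10,20,30,35,40,45):
    p=np.radians(phi); g=.121
    x=-.022-g*np.sin(p)+.007*np.cos(p); z=g*np.cos(p)+.007*np.sin(p)
    q=manip.solve_ik(W(x,YT,z),ori(phi,s,True)); print('grip',s,phi,None if q is None else np.round(q,2))
E
```

```text
push 1 -5 [[2.0, 0.1, 0.7, 1.1], [1.9, 0.1, 0.7, 1.1], [1.9, 0.1, 0.7, 1.1], [1.8, 0.1, 0.8, 1.1], [1.7, 0.1, 0.8, 1.1], [1.6, 0.1, 0.8, 1.2]]
push 1 0 [[2.0, 0.2, 0.5, 1.0], [2.0, 0.2, 0.6, 1.0], [1.9, 0.2, 0.6, 1.0], [1.9, 0.2, 0.6, 1.1], [1.8, 0.2, 0.7, 1.1], [1.7, 0.2, 0.7, 1.1]]
push 1 10 [[2.2, 0.4, 0.3, 0.7], [2.1, 0.4, 0.3, 0.7], [2.1, 0.4, 0.4, 0.8], [2.0, 0.4, 0.4, 0.8], [1.9, 0.4, 0.4, 0.9], [1.9, 0.3, 0.5, 0.9]]
push 1 35 ['--', [2.4, 2.3, 0.5, -1.3], [2.4, 2.3, 0.5, -1.2], [2.3, 2.2, 0.5, -1.1], [2.3, 2.2, 0.5, -1.1], [2.2, 2.2, 0.4, -1.0]]
push 1 40 ['--', '--', [2.4, 2.4, 0.6, -1.4], [2.4, 2.4, 0.6, -1.3], [2.3, 2.3, 0.6, -1.2], [2.2, 2.3, 0.6, -1.1]]
push 1 45 ['--', '--', '--', [2.4, 2.5, 0.7, -1.5], [2.3, 2.5, 0.7, -1.4], [2.3, 2.4, 0.7, -1.3]]
push 1 50 ['--', '--', '--', [2.4, 2.5, 0.9, -1.7], [2.4, 2.5, 0.8, -1.6], [2.3, 2.5, 0.8, -1.5]]
push 1 55 ['--', '--', '--', '--', [2.4, 2.5, 1.0, -1.7], [2.3, 2.6, 0.9, -1.6]]
push 1 60 ['--', '--', '--', '--', [2.4, 2.5, 1.2, -1.6], [2.3, 2.5, 1.1, -1.7]]
push 1 65 ['--', '--', '--', [2.4, 2.5, 1.5, -1.5], [2.4, 2.5, 1.4,
[... 1573 characters left out ...]
, 2.4, 1.2, 1.0]]
grip 1 0 [-0.24  0.59  0.19  1.64 -0.13  0.93 -0.23]
grip 1 10 [-0.28  0.47  0.16  1.85 -0.02  0.66 -0.35]
grip 1 20 [-0.34  0.39  0.15  2.05  0.23  0.4  -0.63]
grip 1 30 [-0.25  0.35 -0.04  2.22  1.22  0.28 -1.66]
grip 1 35 [-0.55  0.37  0.24  2.31  1.82  0.23 -2.33]
grip 1 40 [ 0.68  0.91 -1.3   2.35  1.97  1.17 -2.07]
grip 1 45 None
grip -1 0 [ 0.66  1.03 -1.31  1.6   1.02  1.33  2.12]
grip -1 10 [ 0.14  0.5  -0.38  1.84  0.38  0.71  2.46]
grip -1 20 [ 0.05  0.41 -0.31  2.04  0.62  0.47  2.18]
grip -1 30 [-0.17  0.36 -0.14  2.22  1.26  0.31  1.46]
grip -1 35 [-0.26  0.36 -0.09  2.3   1.75  0.34  0.93]
grip -1 40 [-0.26  0.4  -0.14  2.37  2.06  0.48  0.58]
grip -1 45 None
```

```bash
cat >> h.py <<'E'
def pic(n,f):
    im=viewer.get_image(n); cv2.imwrite("pics/"+f,im[:,:,::-1]); return im
E
python3 - <<'E'
from h import *
p=np.array(manip.current_tool_pos()); p[2]=.36
manip.servo_line(p,vel=.3)
effector.close(5)
manip.move_pose(W(-.15,YT,.22),ori(10))
manip.servo_line(W(-.15,YT,.004),vel=.2)
print(manip.current_clock(),loc(),F())
for x in (-.12,-.10,-.08,-.065,-.053):
    manip.servo_line(W(x,YT,.004),vel=.06); print(x,loc().round(4),F().round(1))
pic("scene","scene1.png"); print(manip.current_clock())
E
```

```text
5.85 [-0.14918946  0.11248573  0.00485417] [-0.49465014 -0.50604041 -0.32525959]
-0.12 [-0.1198  0.1119  0.0039] [ 0.3  0.4 -0.4]
-0.1 [-0.0992  0.112   0.0041] [ 0.6 -0.7 -0.4]
-0.08 [-0.0791  0.1119  0.0042] [ 0.3 -0.1  0.2]
-0.065 [-0.0641  0.112   0.0042] [-0.1 -0.  -1. ]
-0.053 [-0.0521  0.112   0.0042] [ 0.7 -0.6  0.3]
8.2667
```

View pics/scene1.png

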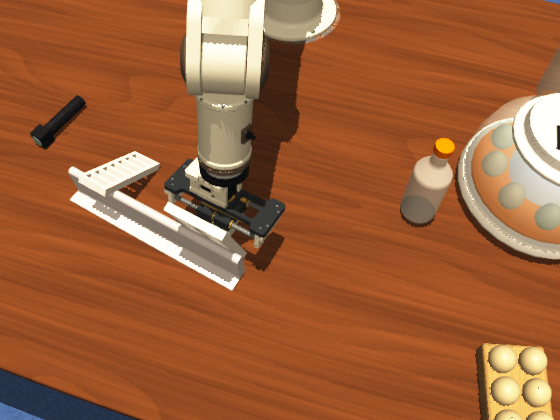

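The tray (around (205,225)) now stands steep in front of the hand. A finger shows at (258,240), so I'll check the gap before going on.

```bash
python3 - <<'E'
from h import *
print(manip.current_finger_gap(),manip.current_gripper_force())
pic("wrist","w1.png")
im=cv2.imread("pics/scene1.png"); cv2.imwrite("pics/s1c.png",cv2.resize(im[140:300,140:300],None,fx=3.7,fy=3.7,interpolation=cv2.INTER_CUBIC))
E
```

```text
0.0003287804676123029 0.0
```

View pics/s1c.png

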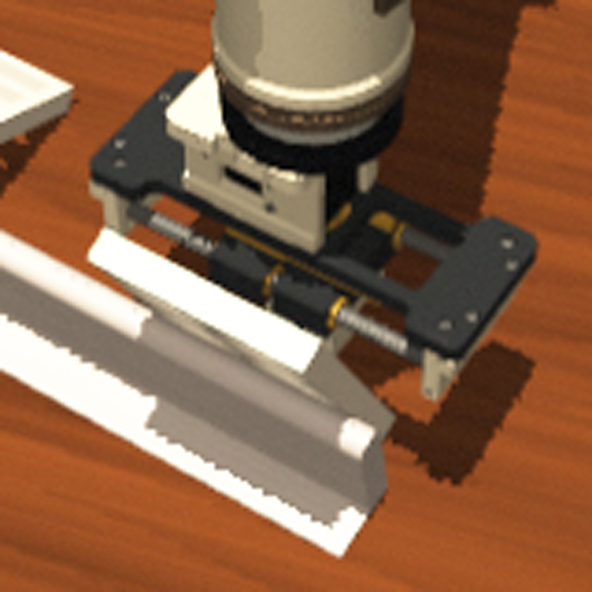

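The jaws are shut; what I saw was the body's end block. In the crop the tray leans steeply on the rail, with its top edge from (90,240) to (330,350). Phase 2 is pushing with a 40° tool tilt so the body clears the tray.

```bash
python3 - <<'E'
from h import *
t=manip.current_clock()
manip.servo_line(W(-.11,YT,.006),vel=.2)
manip.servo_line(W(-.15,YT,.15),vel=.3)
pic("top","t2.png"); print(manip.current_clock())
q=manip.solve_ik(W(-.12,YT,.06),ori(40)); print(np.round(q,2))
manip.movej(q)
manip.servo_line(W(-.11,YT,.0085),vel=.15)
print(loc(),F(),manip.current_clock())
f0=F()
manip.servo_line(W(-.055,YT,.0085),vel=.08)
x=-.055
while x<-.022:
    x+=.003; manip.servo_line(W(x,YT,.0085),vel=.05); f=F()-f0
    print(round(x,3),loc().round(4),f.round(1))
    if f[0]<-8: break
pic("scene","scene2.png"); print(manip.current_clock())
E
```

```text
9.45
[ 0.51  0.82 -1.09  2.4   2.05  1.08 -0.71]
[-0.11037044  0.11221084  0.00837744] [0.31076592 0.70190998 0.21226552] 11.6333
-0.052 [-0.0522  0.1121  0.0084] [-0.2  0.5  0.6]
-0.049 [-0.0488  0.112   0.0086] [-0.4 -2.  -0.5]
-0.046 [-0.046   0.112   0.0084] [ 0.8 -0.9  0.1]
-0.043 [-0.043   0.112   0.0084] [ 0.2  0.  -0.5]
-0.04 [-0.0396  0.1119  0.0086] [-1.3 -1.2 -0.8]
-0.037 [-0.0365  0.112   0.0087] [-1.5 -1.  -0. ]
-0.034 [-0.0336  0.1119  0.0087] [ 0.4 -0.9 -0.4]
-0.031 [-0.0324  0.1122  0.0081] [-6.  -2.   3.5]
-0.028 [-0.0319  0.1124  0.0073] [-15.6  -4.    7.6]
14.775
```

View pics/scene2.png

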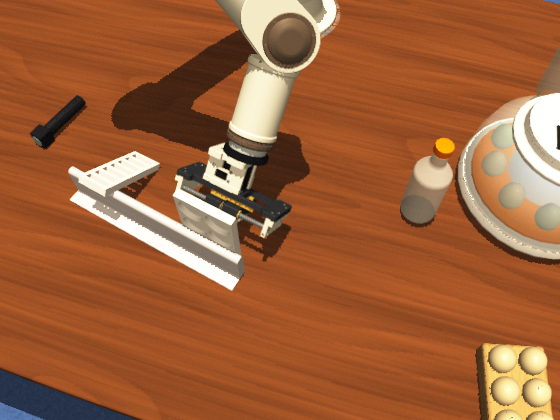

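The tray stands upright against the rail, with its cups towards the rail and its top edge from (176,193) to (240,218). I'll retreat, check its position from the top view, then plan a controlled tip. The open jaws straddle it: the rear finger pushes and the front finger lowers it.

```bash
python3 - <<'E'
from h import *
manip.servo_line(W(-.06,YT,.009),vel=.1)
manip.servo_line(W(-.12,YT,.10),vel=.25)
p=loc(); manip.servo_line(W(-.14,YT,.30),vel=.3); print(loc(),manip.current_clock(),manip.current_q().round(2))
im=pic("top","t3.png"); pic("scene","scene3.png")
cv2.imwrite("pics/t3c.png",cv2.resize(im[100:260,240:470],None,fx=3,fy=3,interpolation=cv2.INTER_CUBIC)[:,:,::-1])
for s in (1,-1):
  for x,z in ((-.045,.28),(-.045,.1),(-.08,.1),(-.12,.034),(-.16,.034),(-.16,.2)):
    q=manip.solve_ik(W(x,YT,z),ori(0,s,True)); print(s,x,None if q is None else np.round(q,2))
E
```

```text
[-0.14002372  0.11191931  0.29985069] 19.5 [ 0.74 -0.19 -1.08  2.27  0.53  0.41  0.54]
1 -0.045 [ 0.65  0.67 -1.21  1.54  0.63  1.37 -0.83]
1 -0.045 [ 0.03  0.58 -0.21  1.71  0.15  0.87 -0.46]
1 -0.08 [ 0.02  0.53 -0.21  1.8   0.14  0.83 -0.48]
1 -0.12 [-0.01  0.58 -0.21  1.92  0.18  0.66 -0.54]
1 -0.16 [-0.21  0.52  0.01  2.02 -0.01  0.6  -0.41]
1 -0.16 [-0.02  0.27 -0.21  1.91  0.07  0.96 -0.48]
-1 -0.045 [ 0.69  0.73 -1.3   1.53  0.71  1.42  2.26]
-1 -0.045 [ 0.5   0.76 -0.9   1.7   0.68  1.03  2.29]
-1 -0.08 [ 0.47  0.68 -0.84  1.79  0.61  0.96  2.3 ]
-1 -0.12 [ 0.5   0.77 -0.88  1.91  0.79  0.86  2.12]
-1 -0.16 [ 0.41  0.66 -0.77  2.    0.67  0.75  2.15]
-1 -0.16 [ 0.22  0.3  -0.5   1.9   0.17  0.98  2.57]
```

View pics/t3c.png

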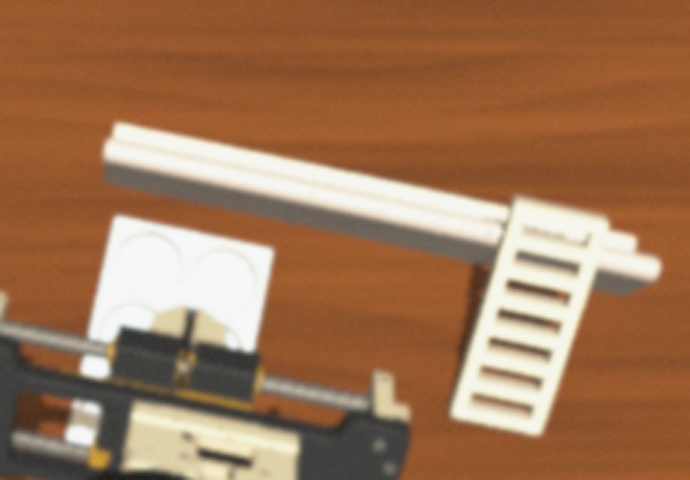

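View pics/scene3.png

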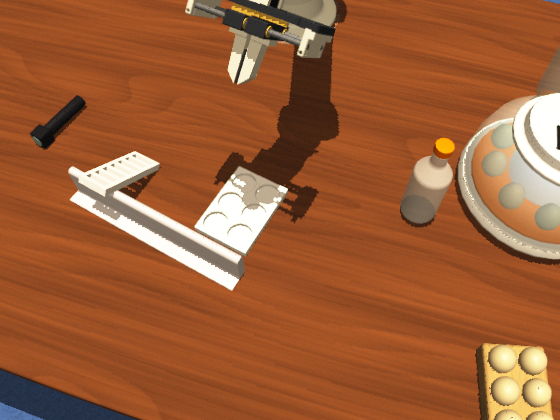

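The tray has already come back over by itself during the retreat. It lies flat with cups up, its rail-side edge at (278,172)-(331,182) in the top view, a little off the rail. I'll measure the gap and check from scene2 whether it really was upright.

```bash
python3 - <<'E'
from h import *
L=lambda p:RZ.inv().apply(p-O).round(4)
for px in ((278.3,171.7),(331,182.3)): print("flat top",L(onz("top",px,.014)))
for px in ((196,225),(243,251),(287,188),(238,168)): print("flat scene",L(onz("scene",px,.014)))
for px in ((176,193),(240,218)): print("upright scene2 @.15",L(onz("scene",px,.15)), "@.14",L(onz("scene",px,.14)))
for px in ((275.7,150),(460,189.4)): print("rail",L(onz("top",px,.06)))
E
```

```text
flat top [-0.033   0.1654  0.014 ]
flat top [-0.0322  0.0593  0.014 ]
flat scene [-0.0374  0.0632  0.014 ]
flat scene [-0.0347  0.1621  0.014 ]
flat scene [-0.1839  0.1659  0.014 ]
flat scene [-0.1781  0.0638  0.014 ]
upright scene2 @.15 [-0.0158  0.0635  0.15  ] @.14 [-0.0201  0.0584  0.14  ]
upright scene2 @.15 [-0.0262  0.1717  0.15  ] @.14 [-0.0308  0.1681  0.14  ]
rail [-0.0028  0.1772  0.06  ]
rail [-0.0026 -0.1847  0.06  ]
```

```bash
python3 - <<'E'
from h import *
for a in (0,-5,-10):
  qs=[manip.solve_ik(W(-.212,YT,z),ori(a)) for z in (.2,.006)]
  if all(q is not None for q in qs): break
print(a,[q.round(2) for q in qs])
z=.005+.0095*abs(np.sin(np.radians(a)))
manip.move_pose(W(-.212,YT,.2),ori(a))
manip.servo_line(W(-.212,YT,z),vel=.15)
f0=F()
for x in (-.19,-.182,-.178,-.1745):
    manip.servo_line(W(x,YT,z),vel=.05); print(x,loc().round(4),(F()-f0).round(1))
manip.servo_line(W(-.212,YT,z),vel=.08)
manip.servo_line(W(-.212,YT,.2),vel=.3)
manip.servo_line(W(-.24,YT,.3),vel=.3)
print(manip.current_clock())
im=pic("top","t4.png"); s=pic("scene","scene4.png")
a=cv2.resize(im[120:260,240:470],None,fx=3,fy=3,interpolation=cv2.INTER_CUBIC)
cv2.imwrite("pics/t4c.png",a[:,:,::-1])
E
```

```text
0 [array([ 0.2 ,  0.21, -0.5 ,  2.01,  0.12,  0.94,  0.99]), array([ 0.52,  0.75, -0.95,  2.12,  0.93,  0.77,  0.31])]
-0.19 [-0.1898  0.1119  0.0049] [ 1.2 -0.8 -0.6]
-0.182 [-0.1814  0.112   0.005 ] [ 0.7 -0.4 -0.9]
-0.178 [-0.1776  0.1121  0.005 ] [ 0.4 -1.2 -0.1]
-0.1745 [-0.1741  0.112   0.005 ] [ 1.1 -0.4 -0.2]
25.0417
```

View pics/t4c.png

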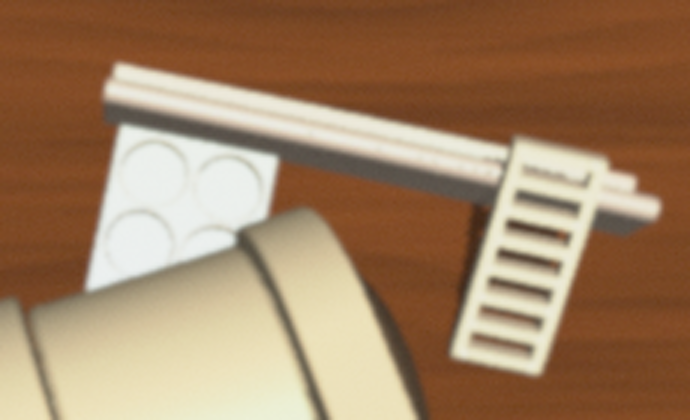

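View pics/scene4.png

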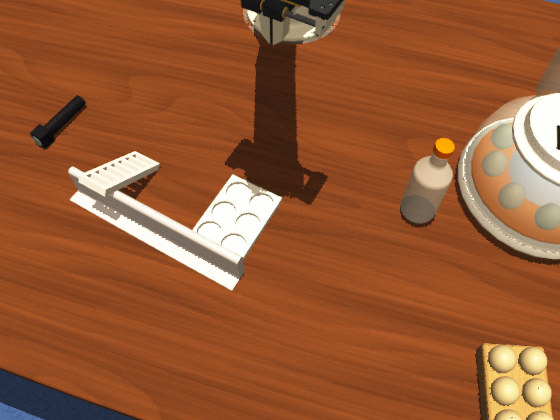

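In the top crop the tray lies flat with its cups up and its edge from (121,126) to (278,157), close along the rail and parallel to it. The scene view shows the grille and the bottle unmoved and the hand clear.

```bash
python3 -c "
from h import *
print(manip.hand_in())"
```

```text
the job is handed in; nothing more can be done
None
```

I handed the job in at about 25 s: the tray was pushed upright against the rail and now lies flat, cups up and square, about 4 mm in front of it, with grille and bottle untouched, but it tipped back on its own as the hand withdrew, not by a deliberate push, and I then slid it about 20 mm up to the rail.

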